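# Release the chilling balls into the carafe

### The job

With the fingertips, push the grey carafe along the bench, without lifting or tipping it, until its mouth is under the spout of the ball dispenser. Then press the black pad of the dispenser's rocking lever down and hold it down, with the gate lifted, until both steel chilling balls have rolled out into the carafe, and let the lever rise so that the gate shuts again. Do not touch the balls or the gate, and leave the tamper, the shot glass and the dosing cup where they stand.

Things in the scene. Friction and masses are not known exactly. Their poses are not given: they have to be found in the camera images.
- dispenser: Ball dispenser fixed to the bench: grey foot (x 0 to 125, y -70 to 30 mm, 14 high) carrying an aluminium lane 41 mm wide that slopes down to -x, where the balls roll out (towards the robot). Origin on the bench at the foot's front face, mid-lane; z up. Lane from x = 125 (131 high) to the spout at x = -35; gate at x = 22. A carafe pushed against the foot in line with the lane has its middle at x = -55 mm.
- spout_tip (a point): Middle of the spout's open end, on the lane floor, 78 mm above the bench (x = -35, y = 0 mm in the dispenser frame; the spout's underside is 72 mm up). The balls leave slowly and fall 20 to 50 mm beyond it along the dispenser's -x.
- rocker (a joint): Angle of the rocking lever about its pivot pin, which lies along the dispenser's x axis (y = -70, z = 113 mm, in a fork 124 mm high). 0 at rest: pad up, gate shut by a light spring. Grows as the pad is pressed; stop at 0.5 rad; above about 0.4 the gate clears the balls. Takes 1.5 N on the pad to start, 4 to 5 N at the stop; springs back when let go.
- pad (a point): Middle of the top of the lever's black ribbed press pad (40 mm along the dispenser's x, 34 across, 7 thick). At rest level, at x = 22, y = -148, z = 140 mm in the dispenser frame; at the stop it has sunk 40 mm, shifted under 5 mm sideways and tilted outwards (to -y) by 0.5 rad. Moves with the lever.
- gate (a point): Middle of the lower edge of the steel gate plate on the other end of the lever (29 mm across the lane, 24 mm high, 5 mm thick, at rest 6 mm above the lane floor). It rises when the pad goes down. Not to be touched by the robot.
- carafe: Loose dark grey round carafe (0.28 kg), 57 mm high, 108 mm outside diameter, open and empty, with one ear handle 12 mm thick. Origin at bench level, z up; the round bowl's middle is at y = -18 mm, the handle reaches out to y = +71 mm. Starts in front of the spout with the handle roughly to the robot's left; the wall towards the robot is bare.
- carafe_mid (a point): Middle of the carafe's round bowl, at the height of its underside. The outer wall is 54 mm from here, the rim 57 mm above, the floor about 6 mm thick.
- ball_1_center (a point): Centre of the front steel chilling ball, 28 mm diameter, resting behind the gate at the start.
- ball_2_center (a point): Centre of the second steel chilling ball, 28 mm diameter, resting behind the first.
- tamper: Loose bystander: coffee tamper with wooden grip, 58 mm diameter, 90 mm high; origin under its middle.
- shot_glass: Loose bystander: clear shot glass, 48 mm diameter, 58 mm high; origin under its middle.
- dosing_cup: Loose bystander: steel dosing cup, 60 mm diameter, 48 mm high; origin under its middle.
- ball_1: The front steel chilling ball as a body (origin at the ball's lowest point at the start; it turns with the ball, so use the centre point).
- ball_2: The second steel chilling ball as a body (origin at the ball's lowest point at the start; it turns with the ball, so use the centre point).
Mind the look-alikes: they are no part of the job. What is shaped like the carafe but red is not meant.

How it is judged:
By the outcome, as a careful person would: the job done as asked, in the order asked, and still so for the second after the job is handed in, with the robot touching nothing.
It also fails if it takes over 45 s, if anything falls off the work surface, if the arm or the gripper's body presses on something with over 40 N, if the wrist force passes 120 N, or if a joint passes its speed limit or range.

### The arm

A 6-joint arm with a two-finger parallel gripper is mounted at the origin on a cart in front of the work surface, level with it; the furniture and walls round the work are solid. World frame = base frame: x ahead of the robot, y to its left, z up, the work surface at z = 0. Lengths are in m, angles in rad, forces in N, time in s.
With the tool pointing down it reaches from about 0.425 to 0.95 m from the base axis. Payload 3.5 kg.
Tool frame: the origin (TCP) lies at the very end of the fingers, on their centre line; the grasp point (between the pads) lies bot.pinch_z behind it (bot.pinch_z is the distance from the TCP to the grasp point, in m); z points along the fingers, y is the line along which they close (so a half turn about z gives the same grasp; the last joint's range is limited). The gripper opens to 85 mm and grips with 20 to 120 N. Pads are 22 mm wide; open, the fingers measure 114 mm over their backs; the gripper's body (76 mm by 85 mm) begins 54 mm behind the grasp point. The pads swing forward as they close: fully open they stand 13 mm farther back than shut.
Start: joints at [1.13, 0.286, 1.577, -0, 1.279, -0.15], TCP at [0.193, 0.647, 0.231] pointing down, gripper open.
Joint ranges: [-2.77, 2.77], [-0.9, 2.22], [0.21, 2.48], [-1.53, 4.67], [0.24, 2.81], [-2.84, 2.84]. Speed limits (rad/s): [2.79, 2.79, 3.14, 3.14, 3.14, 3.14].

### API

Orientations are given as a unit quaternion [x, y, z, w].
In Python, from bench import bot, hand, solver, vision, hand_in gives the robot as it stands. Calls block until the motion is done:
- bot.move_ptp(position, orientation): joint-space move of the TCP to a pose.
- bot.line_to(position, orientation=None, rate=0.15, force_limit=None): straight line of the TCP; orientation=None keeps the orientation; rate is the mean speed in m/s. With force_limit (N) it stops when the force on the tool has changed by that much, and returns True; else False.
- bot.movej(angles): joint-space move.
- hand.set_gripper(opening): opening from 0.0 (shut) to 1.0 (fully open); the grip force is fixed at half the most; returns when the fingers have stopped.
- bot.hold(seconds).
- solver.inverse_kinematics(position, orientation): joint angles nearest the present ones, or None.
- vision.capture(name): name is "scene" or "side" or "wrist"; returns the picture (420x560x3 uint8, red, green, blue); there is no depth.
- vision.camera_params(name): a dict with "fx", "fy", "cx", "cy" (pixels), "view" (4x4, takes a point from world to camera coordinates). Camera axes: x right, y up, looking along -z (the intrinsics and any distortion apply to the point x, -y, -z); pixel columns grow to the right and rows downward; lengths in m; the calibration is good to about 2 mm. A picture is of the moment at which its call begins: read the wrist's pose just before it. camera_params takes no time and is no camera call; for the wrist camera it gives the pose at the moment of the call.
A pose or a line that the arm cannot do raises bot.Unreachable and nothing moves.
- hand_in(): hands the job in; it is judged then, once.
Readings, each from a call of its own:
- bot.read_clock(): time.
- bot.read_joint_pos(): joint angles.
- bot.read_joint_velocities(): joint speeds.
- bot.read_joint_torque(): joint torques, N m.
- bot.read_ee_pos(): TCP position.
- bot.read_tool_rot(): TCP orientation.
- bot.read_ft_force(): force on the tool from outside, world axes, zero at the start.
- bot.read_torque(): the same for the moment, N m.
- bot.read_opening(): opening from 0.0 (shut) to 1.0 (fully open).
- bot.read_gripper_force(): force on a finger pad.
Only numpy, scipy, OpenCV 4.12 (cv2) and the standard library are available. Lean on these libraries where they do the work, as an engineer would, in place of code of your own. Each camera call takes 0.05 s, during which the arm holds its last target. There are 200 camera calls.

## Working session

There is one attempt and no reset: what is moved stays moved. The work goes in short steps, each a Python script; the robot and the scene stay as the last script left them, time stands still between calls to the robot, and variables do not carry over. Pictures are saved under pics/ and viewed, at most 10 in all, crops included, and the job is handed in when it is done.

```bash
ls; mkdir -p pics
python3 - <<'E'
from bench import bot,hand,solver,vision
import cv2,numpy as np
for n in("scene","side"):
    im=vision.capture(n); cv2.imwrite(f"pics/{n}0.png",im[:,:,::-1]); p=vision.camera_params(n)
    print(n,{k:(np.round(v,4).tolist()) for k,v in p.items()})
print(bot.read_tool_rot(),bot.pinch_z,bot.read_clock())
E
```

```text
pics
scene {'fx': 477.2823, 'fy': 477.2823, 'cx': 284.1881, 'cy': 215.0828, 'view': [[0.8865, -0.4628, -0.0014, -0.4008], [0.3295, 0.629, 0.7041, -0.3897], [-0.325, -0.6247, 0.7101, -0.7677], [0.0, 0.0, 0.0, 1.0]]}
side {'fx': 544.3123, 'fy': 544.3123, 'cx': 278.0371, 'cy': 213.5381, 'view': [[0.8537, -0.5202, 0.0233, -0.3606], [0.2819, 0.4992, 0.8194, -0.3413], [-0.4379, -0.6929, 0.5728, -1.1216], [0.0, 0.0, 0.0, 1.0]]}
[ 1.44907451e-01  9.89444573e-01 -1.07895279e-03 -3.21742790e-04] 0.0187 0.1
```

View pics/scene0.png

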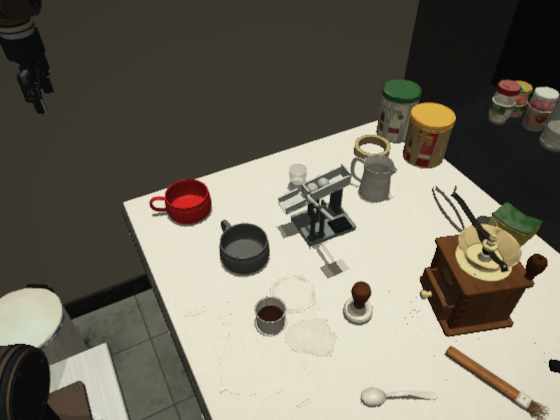

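View pics/side0.png

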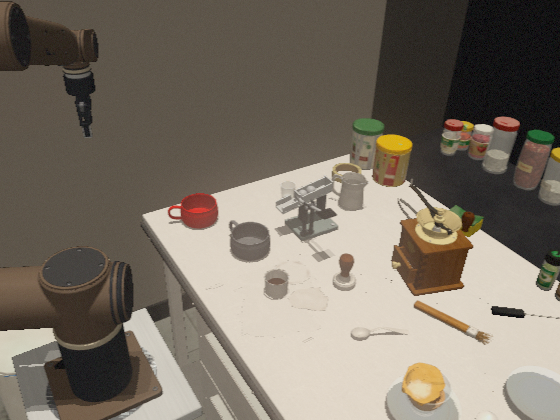

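Run:
```python
import cv2,numpy as np
a=cv2.imread("pics/scene0.png")[150:290,205:375]; b=cv2.imread("pics/side0.png")[160:280,215:375]
a=cv2.resize(a,(800*170//340,800*140//340),interpolation=3)if 0 else cv2.resize(a,None,fx=2.35*1,fy=2.35,interpolation=2)
b=cv2.resize(b,None,fx=2.45,fy=2.45,interpolation=2)
h=max(a.shape[0],b.shape[0]);p=lambda i:cv2.copyMakeBorder(i,0,h-i.shape[0],0,0,0)
c=np.hstack([p(a),p(b)]);print(c.shape,a.shape);cv2.imwrite("pics/crop0.png",c)
```

```text
(329, 792, 3) (329, 400, 3)
```

View pics/crop0.png

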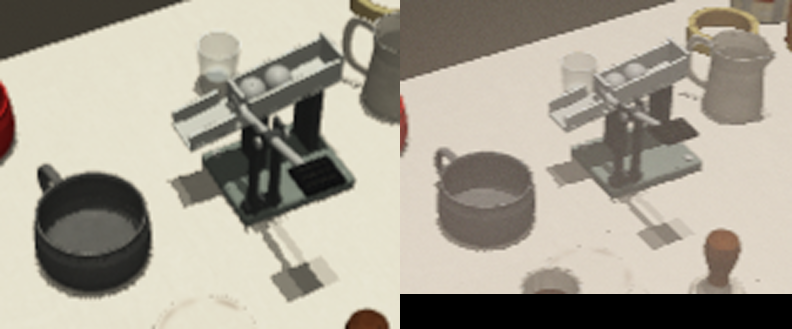

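```bash
cat > h.py <<'E'
import numpy as np,cv2
from bench import bot,hand,solver,vision
def ray(p,uv):
    V=np.array(p["view"]);R=V[:3,:3];o=-R.T@V[:3,3]
    k=np.array([[p["fx"],0,p["cx"]],[0,p["fy"],p["cy"]],[0,0,1.]])
    d=np.linalg.inv(k)@[*uv,1]; d=R.T@(d*[1,-1,-1]); return o,d/np.linalg.norm(d)
def onplane(p,uv,z):
    o,d=ray(p,uv); return o+d*(z-o[2])/d[2]
def tri(a,ua,b,ub):
    o1,d1=ray(a,ua);o2,d2=ray(b,ub)
    s=np.linalg.lstsq(np.c_[d1,-d2],o2-o1,rcond=None)[0]
    x,y=o1+s[0]*d1,o2+s[1]*d2; return (x+y)/2,np.linalg.norm(x-y)
def proj(p,X):
    c=np.array(p["view"])@[*X,1]; return np.array([p["cx"]+p["fx"]*c[0]/-c[2],p["cy"]-p["fy"]*c[1]/-c[2]])
E
python3 - <<'E'
from h import *
np.set_printoptions(precision=4,suppress=True)
S,D=vision.camera_params("scene"),vision.camera_params("side")
sc=lambda u,v:(205+u/2.353,150+v/2.35); sd=lambda u,v:(215+(u-400)/2.45,160+v/2.45)
print("pad",tri(S,sc(317,176),D,sd(677,131)),onplane(S,sc(317,176),.14),onplane(D,sd(677,131),.14))
for n,c in dict(left=(203,153),front=(245,218),right=(354,178)).items(): print(n,onplane(S,sc(*c),.014))
for n,c in dict(left=(572,152),front=(612,188),right=(702,160)).items(): print(n,onplane(D,sd(*c),.014))
print("rim",onplane(S,sc(93,212),.057), onplane(D,sd(487,184),.057))
for n,p in dict(l=(37,212),r=(150,212)).items(): print(onplane(S,sc(*p),.057))
print("handle",onplane(S,sc(47,178),.045))
for n,uv,z in(("tamper",(358,314),0),("glass",(298,186),0),("cup",(270,322),0),("red",(188,208),0)):print(n,onplane(S,uv,z))
E
```

```text
pad (array([0.6328, 0.1064, 0.1345]), np.float64(0.0016484378248013479)) [0.629  0.1027 0.14  ] [0.6283 0.0995 0.14  ]
left [0.6175 0.2803 0.014 ]
front [0.6117 0.1846 0.014 ]
right [0.7332 0.1805 0.014 ]
left [0.6093 0.2677 0.014 ]
front [0.6119 0.1863 0.014 ]
right [0.7332 0.1792 0.014 ]
rim [0.4729 0.2227 0.057 ] [0.4653 0.2131 0.057 ]
[0.4278 0.2463 0.057 ]
[0.5187 0.1986 0.057 ]
handle [0.4557 0.2926 0.045 ]
tamper [ 0.6109 -0.0156  0.    ]
glass [ 0.6893  0.3774 -0.    ]
cup [0.4464 0.0496 0.    ]
red [0.4113 0.4317 0.    ]
```

```bash
cat >> h.py <<'E'
from scipy.spatial.transform import Rotation as Ro
def down(th,flip=False):
    """tool pointing down, fingers spread perpendicular to heading th"""
    y=np.array([-np.sin(th),np.cos(th),0])*(-1 if flip else 1);z=np.array([0,0,-1.]);
    return Ro.from_matrix(np.c_[np.cross(y,z),y,z]).as_quat()
E
python3 - <<'E'
from h import *
np.set_printoptions(precision=4,suppress=True)
for f in(0,1):
    print(f,down(.38,f),solver.inverse_kinematics([.48,.2,.3],down(.38,f)),solver.inverse_kinematics([.41,.195,.02],down(.38,f)))
f=min((0,1),key=lambda f:abs(solver.inverse_kinematics([.48,.2,.3],down(.38,f))[5]))
bot.move_ptp([.48,.2,.32],down(.38,f))
p=vision.camera_params("wrist");im=vision.capture("wrist");cv2.imwrite("pics/w1.png",im[:,:,::-1])
print(f,bot.read_clock(),{k:np.round(v,4).tolist() for k,v in p.items()})
import json;json.dump({k:np.array(v).tolist() for k,v in p.items()},open("w1.json","w"))
E
```

```text
0 [-0.1889  0.982   0.      0.    ] [ 0.1995 -0.1074  1.8737 -0.      1.3752 -1.7513] [ 0.2198  0.1003  2.2365 -0.      0.8047 -1.731 ]
1 [ 0.982   0.1889  0.     -0.    ] [ 0.1995 -0.1074  1.8737 -0.      1.3752  1.3903] [ 0.2198  0.1003  2.2365 -0.      0.8047  1.4106]
1 2.0917 {'fx': 329.4061, 'fy': 329.4061, 'cx': 279.758, 'cy': 208.8438, 'view': [[0.3718, -0.9283, -0.001, 0.0082], [0.8831, 0.354, -0.3078, -0.4281], [0.2861, 0.1136, 0.9514, -0.6242], [0.0, 0.0, 0.0, 1.0]]}
```

View pics/w1.png

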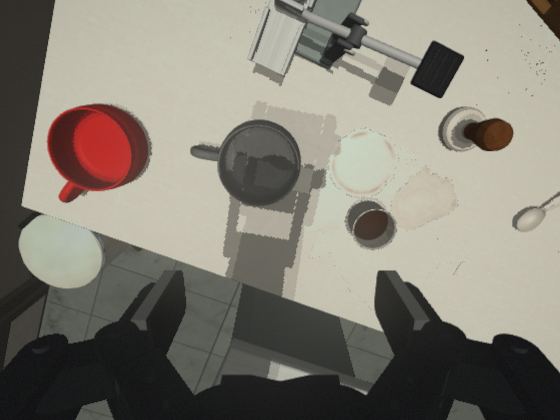

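The view shows the grey carafe's rim centre near (261,159) with its handle at (203,153). The spout end runs from (250,61) to (284,77), the pad is at (438,69), the cup at (371,224), the tamper at (463,130), and the red look-alike at (98,147).

Run:
```python
from h import *
import json
np.set_printoptions(precision=4,suppress=True)
p=json.load(open("w1.json"));im=cv2.imread("pics/w1.png")
g=cv2.cvtColor(im,cv2.COLOR_BGR2GRAY)
c=cv2.HoughCircles(cv2.medianBlur(g,3)[100:225,200:330],cv2.HOUGH_GRADIENT,1,50,param1=80,param2=15,minRadius=34,maxRadius=48)
print(c)
for q in c[0]: 
    u=(q[0]+200,q[1]+100);print(u,onplane(p,u,.057),"R",q[2]/329*(0.6242-.057))
print("eye",onplane(p,(261,159),.057))
k=g<60;n,l,s,ce=cv2.connectedComponentsWithStats(k[30:110,405:475].astype(np.uint8));i=1+s[1:,4].argmax()
u=ce[i]+[405,30];print("pad",u,s[i],onplane(p,u,.1385))
for u in((250,61),(284,77),(267,69)):print("spout",onplane(p,u,.078))
print("handle end",onplane(p,(192,153),.045))
for n,o in(("tamper",(463,135)),("cup",(371,224))):print(n,onplane(p,o,.02))
```

```text
[[[59.5 62.5 43. ]]]
(np.float32(259.5), np.float32(162.5)) [0.4784 0.2274 0.057 ] R 0.07413252
eye [0.4831 0.2272 0.057 ]
pad [436.714   69.3349] [   6   12   53   56 1696] [0.6329 0.1087 0.1385]
spout [0.5807 0.2756 0.078 ]
spout [0.5794 0.2359 0.078 ]
spout [0.58   0.2559 0.078 ]
handle end [0.4558 0.3107 0.045 ]
tamper [ 0.605  -0.0083  0.02  ]
cup [0.4481 0.0476 0.02  ]
```

Run:
```python
from h import *
np.set_printoptions(precision=4,suppress=True)
m=np.array([.478,.225]);t=np.array([.554,.257]);th=np.arctan2(*(t-m)[::-1]);d=np.array([np.cos(th),np.sin(th)])
q=down(th,1);s=m-.082*d;e=t-.060*d
hand.set_gripper(.6)
bot.move_ptp([*s,.12],q); bot.line_to([*s,.02],rate=.12)
f0=bot.read_ft_force()
r=bot.line_to([*e,.02],rate=.06,force_limit=12)
print(r,bot.read_ee_pos(),e,bot.read_ft_force()-f0,bot.read_clock())
for n in("scene","wrist"):cv2.imwrite(f"pics/{n}2.png",vision.capture(n)[:,:,::-1])
a=cv2.imread("pics/scene2.png")[140:280,195:375];cv2.imwrite("pics/c2.png",np.vstack([cv2.resize(a,(400,311)),cv2.resize(cv2.imread("pics/wrist2.png"),(400,286))]))
import json;json.dump({k:np.array(v).tolist() for k,v in vision.camera_params("wrist").items()},open("w2.json","w"))
```

```text
False [0.4987 0.2337 0.0201] [0.4987 0.2337] [-1.8679 -0.3581 -0.5479] 6.2667
```

View pics/c2.png

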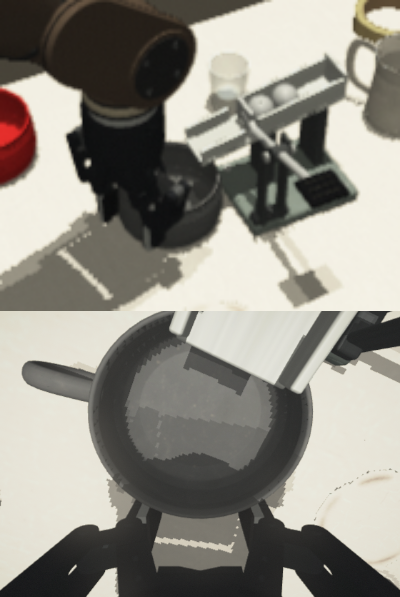

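Run:
```python
from h import *
import json
np.set_printoptions(precision=4,suppress=True)
p=json.load(open("w2.json"))
C=lambda u,v:(u*1.4,(v-311)*1.4685)
P={}
for n,(u,v,z) in dict(L=(89,410,.057),R=(312,412,.057),B=(200,517,.057),bl=(108,470,.057),br=(292,470,.057),s1=(172,330,.078),s2=(300,390,.078)).items():
    P[n]=onplane(p,C(u,v),z);print(n,P[n])
A=np.array([P[k][:2] for k in("L","R","B","bl","br")])
x=np.linalg.lstsq(np.c_[2*A,np.ones(5)],(A**2).sum(1),rcond=None)[0];print("centre",x[:2],"R",np.sqrt(x[2]+x[0]**2+x[1]**2))
print("spout",(P["s1"]+P["s2"])/2)
```

```text
L [0.5409 0.3049 0.057 ]
R [0.5784 0.2134 0.057 ]
B [0.5069 0.2373 0.057 ]
bl [0.515  0.2888 0.057 ]
br [0.5495 0.207  0.057 ]
s1 [0.5833 0.2792 0.078 ]
s2 [0.5823 0.2315 0.078 ]
centre [0.5531 0.2566] R 0.04990093905263884
spout [0.5828 0.2553 0.078 ]
```

Run:
```python
from h import *
np.set_printoptions(precision=4,suppress=True)
x=np.array(bot.read_ee_pos());th=.3985
bot.line_to([x[0]-.03*np.cos(th),x[1]-.03*np.sin(th),.02],rate=.08)
bot.line_to([x[0]-.03*np.cos(th),x[1]-.03*np.sin(th),.25],rate=.2)
hand.set_gripper(0)
pad=np.array([.632,.103]);c=[down(np.pi/2-.03,f) for f in(0,1)]
q=min(c,key=lambda q:abs(solver.inverse_kinematics([*pad,.17],q)[5]))
bot.move_ptp([*pad,.22],q)
print(solver.inverse_kinematics([*pad,.1],q),bot.read_clock())
for n in("scene","side"):cv2.imwrite(f"pics/{n}3.png",vision.capture(n)[:,:,::-1])
a=cv2.imread("pics/scene3.png")[130:290,205:385];b=cv2.imread("pics/side3.png")[130:290,205:385]
cv2.imwrite("pics/c3.png",np.hstack([cv2.resize(i,(400,356)) for i in(a,b)]))
```

```text
Traceback (most recent call last):
TypeError: 'NoneType' object is not subscriptable
```

Run:
```python
from h import *
np.set_printoptions(precision=4,suppress=True)
print(bot.read_ee_pos(),bot.read_opening(),bot.read_clock())
pad=np.array([.632,.103])
c=[(s,q) for q in(down(np.pi/2-.03,f) for f in(0,1)) if (s:=solver.inverse_kinematics([*pad,.17],q)) is not None]
s,q=min(c,key=lambda k:abs(k[0][5]));print(s)
bot.move_ptp([*pad,.22],q)
print(solver.inverse_kinematics([*pad,.09],q),bot.read_clock())
for n in("scene","side"):cv2.imwrite(f"pics/{n}3.png",vision.capture(n)[:,:,::-1])
a=cv2.imread("pics/scene3.png")[130:290,205:385];b=cv2.imread("pics/side3.png")[130:290,205:385]
cv2.imwrite("pics/c3.png",np.hstack([cv2.resize(i,(400,356)) for i in(a,b)]))
```

```text
[0.471  0.2221 0.2499] -0.001440958757695857 8.725
[ 0.0033  0.2653  1.7182 -0.      1.1581  0.0333]
[ 0.0033  0.3565  1.7629 -0.      1.0222  0.0333] 9.975
```

View pics/c3.png

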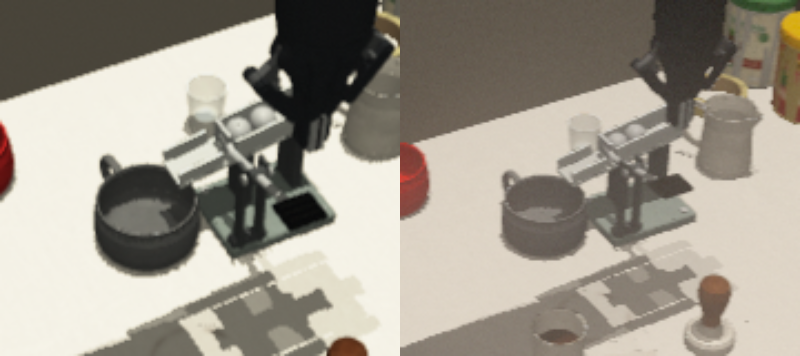

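The carafe now stands under the spout, and the closed gripper is above the pad. Next I press the pad.

Run:
```python
from h import *
np.set_printoptions(precision=4,suppress=True)
x=bot.read_ee_pos();print(x)
bot.line_to([x[0],x[1],.15],rate=.12)
r=bot.line_to([x[0],x[1],.137],rate=.03); print(bot.read_ee_pos(),bot.read_ft_force())
r=bot.line_to([x[0],x[1],.094],rate=.05,force_limit=12)
print(r,bot.read_ee_pos(),bot.read_ft_force())
bot.hold(2.5);print(bot.read_ft_force(),bot.read_clock())
for n in("scene","side"):cv2.imwrite(f"pics/{n}4.png",vision.capture(n)[:,:,::-1])
a=cv2.imread("pics/scene4.png")[130:290,205:385];b=cv2.imread("pics/side4.png")[130:290,205:385]
cv2.imwrite("pics/c4.png",np.hstack([cv2.resize(i,(400,356)) for i in(a,b)]))
```

```text
[0.6317 0.1036 0.2203]
[0.6319 0.1034 0.1372] [-0.0042 -0.3721  1.1522]
True [0.6326 0.1029 0.1027] [-2.6795 -1.3382  6.8364]
[-2.6359 -0.2377  7.4653] 14.5917
```

View pics/c4.png

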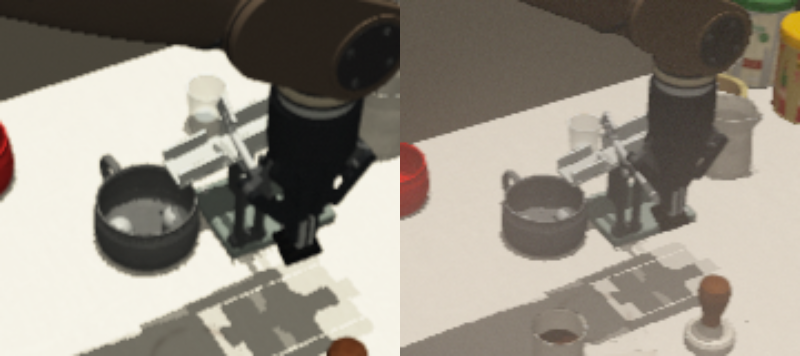

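The gate is raised, the lane is empty, and the carafe holds bright balls at about (122,222) and (168,214). I'll let the lever rise slowly, then check.

Run:
```python
from h import *
x=bot.read_ee_pos()
bot.line_to([x[0],x[1],.15],rate=.05); bot.line_to([x[0],x[1],.3],rate=.2)
bot.move_ptp([.5,.1,.36],bot.read_tool_rot()); bot.hold(.5)
print(bot.read_ft_force(),bot.read_clock())
for n in("scene","wrist"):cv2.imwrite(f"pics/{n}5.png",vision.capture(n)[:,:,::-1])
a=cv2.imread("pics/scene5.png")[130:340,195:405];b=cv2.imread("pics/wrist5.png")
cv2.imwrite("pics/c5.png",np.hstack([cv2.resize(a,(360,360)),cv2.resize(b,(440,360))]))
```

```text
[0.47767082 0.23665352 0.061411  ] 17.8333
```

View pics/c5.png

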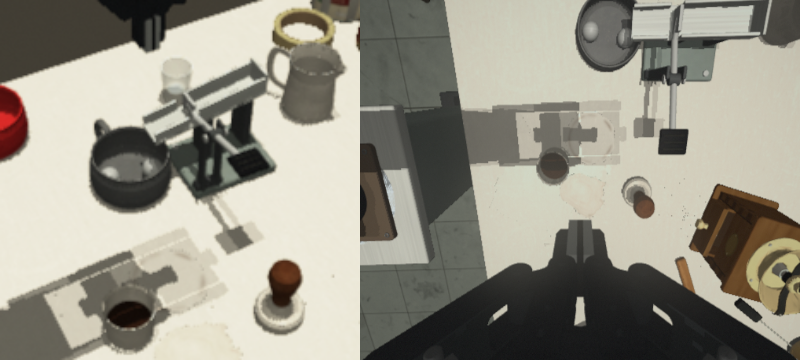

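Both balls lie in the carafe (wrist view (590,31) and (624,37)), the lever is back up with the gate shut, and the tamper, shot glass and dosing cup look undisturbed.

```bash
python3 -c "from bench import hand_in;print(hand_in())"
```

```text
the job is handed in; nothing more can be done
None
```

The job is handed in at about 18 s on the robot's clock: the carafe is under the spout with both balls in it, the lever is back up with the gate shut, and the tamper, shot glass and dosing cup look unmoved in the last pictures.

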